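# Unlock the sprung slice jig, pull its jaw open to the mark and hold it

## Robot

A 6-joint arm with a two-finger parallel gripper is mounted at the origin on the work surface; the furniture and walls round the work are solid. World frame = base frame: x ahead of the robot, y to its left, z up, the work surface at z = 0. Lengths are in mm, angles in degrees, forces in N, time in s.
With the tool pointing down it reaches from about 350 to 850 mm from the base axis. Payload 8.1 kg.
Tool frame: the origin (TCP) lies midway between the tips of the shut fingers; the grasp point (between the pads) lies 19 mm behind it (r.pinch_z is the distance from the TCP to the grasp point, in mm); z points along the fingers, y is the line along which they close (so a half turn about z gives the same grasp; the last joint's range is limited). The gripper opens to 85 mm and grips with 20 to 120 N. Pads are 22 mm wide; open, the fingers measure 114 mm over their backs; the gripper's body (76 mm by 85 mm) begins 54 mm behind the grasp point. The pads swing forward as they close: fully open they stand 13 mm farther back than shut.
Start: joints at [-78.06, 7.471, 85.268, -0, 87.261, -4.893], TCP at [173.775, -574.289, 231.292] pointing down, gripper open.
Joint ranges: [-169.43, 169.43], [-51.17, 129.36], [1.28, 143.12], [-76.62, 256.62], [0, 156.53], [-152.29, 152.29]. Speed limits (degrees/s): [136.94, 136.94, 159.86, 180, 180, 180].

## Interface

Orientations are given as [roll, pitch, yaw] about the fixed x, y, z axes, in that order (R = Rz(yaw) Ry(pitch) Rx(roll)).
In Python, from bench import sensors, optics, job, r gives the robot as it stands.
- The arm moves only by the tool play_rows, never from a script. Its argument "motion" is a list that holds one entry, the list of rows, each a list of 6 numbers: the shift along the tool's x, y, z in cm, then the turn, a rotation vector about the tool's x, y, z in degrees. In form: [[[x, y, z, ax, ay, az], ...]]. A call has 1 to 5 rows; each row is the pose to reach, as a shift and turn from the pose commanded when the call began, along the tool's axes at that moment; what a row does not reach only later rows make up. A row lasts 1/10 s, in which the tool goes at most 50 mm and 8.59 degrees, less where a joint would pass 70% of its speed; a pose out of reach is approached as far as the arm can. A call with a gripper value outside its range is refused whole. "jaw" is the opening, from 0 (shut) to 1 (fully open), set as the call begins (left out, the last holds). The fingers move at their own pace and stop on an object; "squeeze" is the grip in N (left out, the last holds). Time passes only in rows, so rows that repeat a pose let the fingers close. It gives the time, the measured TCP pose, the force, the opening and the grip force at its end, in the units of the state.
- sensors.sense(): the state, without advancing time (a new reading comes with each control period).
- optics.snapshot(name): name is "scene" or "top" or "wrist"; returns a dict with "pixels" (384x512x3 uint8, red, green, blue), "mtx" (3x3 intrinsics, pixels), "R" (3x3) and "t" (3): a world point X has camera coordinates R X + t; the wrist camera has in their place "T_tool_cam" (4x4, takes a point from camera to tool coordinates, whose origin is the TCP and whose axes are the flange's). Camera axes: x right, y down, z forward; pixel columns grow to the right and rows downward; lengths in mm; the calibration is good to about 2 mm. A picture is of the moment at which its call begins: read the wrist's pose just before it. There is no depth.
- job.hand_in(): hands the job in; it is judged then, once.
The state is a dict: "time": time; "joint_pos": joint angles; "qd": joint speeds; "joint_efforts": joint torques, N m; "tool_pos": TCP position; "tcp_rot": TCP orientation; "ft_force": force on the tool from outside, world axes, zero at the start; "wrist_torque": the same for the moment, N m; "finger_gap": finger opening in mm; "grip_force": force on a finger pad.
Only numpy, scipy, OpenCV 4.12 (cv2) and the standard library are available. Lean on these libraries where they do the work, as an engineer would, in place of code of your own. Each camera call takes 0.05 s, during which the arm holds its last target. There are 200 camera calls.

## Task

Get the drilling jig ready to take the next wood slice: first slide the blue transport lock knob all the way out to its end stop, then pull the red upright grip of the spring-loaded jaw back toward the robot until the red needle stands level with the yellow mark on the scale. The jaw springs shut if let go, so finish while still holding it steadily at the mark with the gripper (nothing is let go at the end), and leave the other things on the table where they lie.

Things in the scene. Friction and masses are not known exactly. Their poses are not given: they have to be found in the camera images.
- jig: Plywood drilling jig, fixed to the table: base plate 200 mm (jig x) by 180 mm (jig y, from -70 to +110) by 12 mm. Origin: at the table top, on the jaw's centre line, half-way along the plate. Its x axis points from the near block (spring barrel) to the fixed fence, roughly away from the robot; y points to the lock side (robot's left); z up. Its yaw varies by up to 0.25 rad.
- lock_knob (a point): Point to grip on the blue upright lock knob: a tab 12 mm thick along jig y, 22 mm wide along jig x, on its centre line at 46 mm above the table; the tab's top is at 60 mm and its foot at 21 mm. Beside it only low steel cheeks, up to 24 mm above the table.
- lock (a joint): Travel of the transport lock along jig +y, in m: 0 is fully in (its bolt blocks the jaw), 0.036 is the outer end stop; starts between 0 and 0.008. It slides with about 2 N of friction and stays where it is left.
- pull_grip (a point): Point to grip on the red upright pull grip that stands on the aluminium jaw: a plate 14 mm thick along jig x, 44 mm wide along jig y, centred on this point in plan, 70 mm above the table; the grip's top is at 84 mm and the jaw's top, on which it stands, at 36 mm. Moves with the jaw.
- jaw (a joint): Travel of the jaw from its shut place along jig -x (towards the robot), in m: 0 shut (start) to 0.065 (hard stop, beyond the mark). A spring pulls it shut with about 4 N at 0, rising by 1 N per 10 mm; it is blocked while the lock is in.
- needle (a point): Outer end of the red needle, 5 mm wide, on the jig -y side of the jaw, 32 mm above the table. Moves with the jaw.
- mark (a point): The mark: middle of the top of a yellow rider, 12 mm wide along jig x, with a black line across it, fixed on the scale strip at the plate's jig -y edge; its top is 28 mm above the table. Its axes are parallel to the jig's. It stands 30 to 55 mm from the needle of the shut jaw along jig -x, differently each time.
- slice_bundle: Bystander, loose: a tied bundle of wood slices, 51 x 76 mm, 51 mm high; origin under its centre.
- phone: Bystander, loose: a dark phone, 81 x 168 mm, 10 mm thick, lying flat; origin under its centre.
- glue_tube: Bystander, loose: a red glue tube, 40 x 136 mm, 27 mm high, lying; origin under its centre.
- slice_a: Bystander, loose: an oval wood slice, 47 x 70 mm, 12 mm thick, lying flat; origin under its centre.
- slice_b: Bystander, loose: an oval wood slice, 48 x 62 mm, 12 mm thick, lying flat; origin under its centre.

How it is judged:
By the outcome, as a careful person would: the job done as asked, in the order asked, and still so for the second after the job is handed in, while the arm keeps its last pose, push and grip.
It also fails if it takes over 45 s, if anything falls off the work surface, if the arm or the gripper's body presses on something with over 40 N, if the wrist force passes 120 N, or if a joint passes its speed limit or range.

## Working session

There is one attempt and no reset: what is moved stays moved. The work goes in short steps, Python scripts to look and compute and a tool call to move; the robot and the scene stay as the last step left them, time stands still between calls to the robot, and variables do not carry over. Pictures are saved under pics/ and viewed, at most 10 in all, crops included, and the job is handed in when it is done.

Besides the shell and the picture viewer there is one more tool, called as a command line: name --argument value ..., lists and objects as JSON in quotes. play_rows: Moves the arm, as the interface text tells. Its arguments: {"type":"object","properties":{"motion":{"type":"array","items":{"type":"array","items":{"type":"array","items":{"type":"number"}}}},"jaw":{"type":"number"},"squeeze":{"type":"number"}},"required":["motion"]}

```bash
mkdir -p pics; python3 - <<'E'
from bench import sensors, optics, job, r
import cv2,numpy as np
s=sensors.sense();print(s)
for n in("top","scene"):
    d=optics.snapshot(n);cv2.imwrite(f"pics/{n}0.png",d["pixels"][:,:,::-1])
    np.savez(f"{n}0.npz",**d);print(n,d["mtx"],d["R"],d["t"])
E
```

```text
{'time': 0.0, 'joint_pos': array([-7.80586836e+01,  7.51516365e+00,  8.53283998e+01, -3.65040227e-04,
        8.72606869e+01, -4.89463487e+00]), 'qd': array([-0.09509638,  0.12259037, -0.03780095, -0.03072975, -0.00402407,
       -0.05011047]), 'joint_efforts': array([-1.54843110e-03, -5.69395351e+01, -5.00555027e+01, -2.14769066e-04,
        1.45431870e-02,  6.20740046e-07]), 'tool_pos': array([ 173.6713613 , -573.75471964,  230.25226996]), 'tcp_rot': array([-1.79896099e+02, -8.53175197e-03,  1.68359613e+01]), 'ft_force': array([-0.04913351,  0.53817593, -0.18102502]), 'wrist_torque': array([0.05342485, 0.00319392, 0.03314737]), 'grip_force': 0.0, 'finger_gap': 85.35664098385357}
top [[476.88892978   0.         254.6321281 ]
 [  0.         476.88892978 197.31043277]
 [  0.           0.           1.        ]] [[-0.02554132 -0.99963651  0.00863093]
 [-0.98078681  0.02338749 -0.19367564]
 [ 0.19340338 -0.01341184 -0.98102765]] [  47.99892494  546.52847753 1108.33053817]
scene [[416.13551071   0.         255.43959118]
 [  0.         416.13551071 188.63985532]
 [  0.           0.           1.        ]] [[ 0.49066623  0.87099291 -0.02485963]
 [ 0.36425815 -0.23095217 -0.90220679]
 [-0.79155711  0.43362708 -0.43058669]] [-294.09893826  -91.78019122 1497.82014648]
```

```bash
python3 - <<'E'
import cv2
a=cv2.imread("pics/top0.png");cv2.imwrite("pics/top0b.png",cv2.resize(a,(768,576),interpolation=cv2.INTER_CUBIC))
E
```

```text
(no output)
```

View pics/top0b.png

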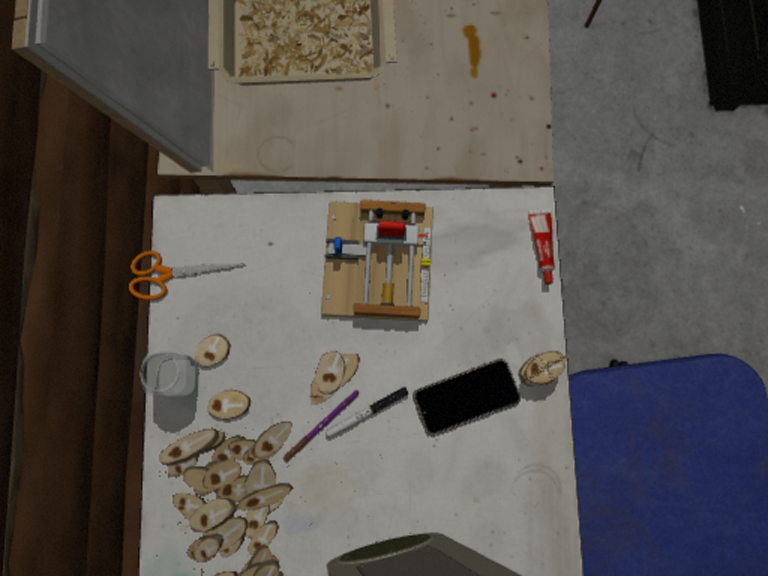

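View pics/scene0.png

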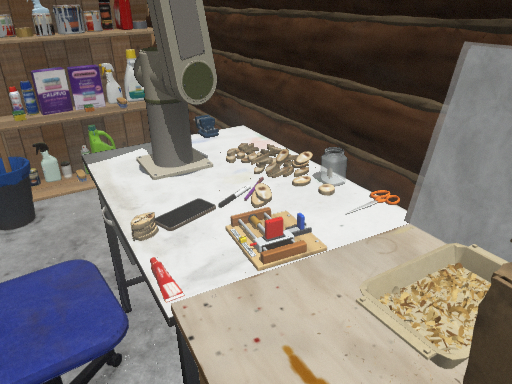

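The jig sits at about (220-288, 134-214) in the top image. The red grip is near (260,153), the knob near (226,162) and the yellow mark near (284,175). I'll enlarge that area.

```bash
python3 - <<'E'
import cv2
a=cv2.imread("pics/top0.png")[128:218,205:305];cv2.imwrite("pics/top0c.png",cv2.resize(a,None,fx=6.5,fy=6.5,interpolation=cv2.INTER_CUBIC))
E
```

```text
(no output)
```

View pics/top0c.png

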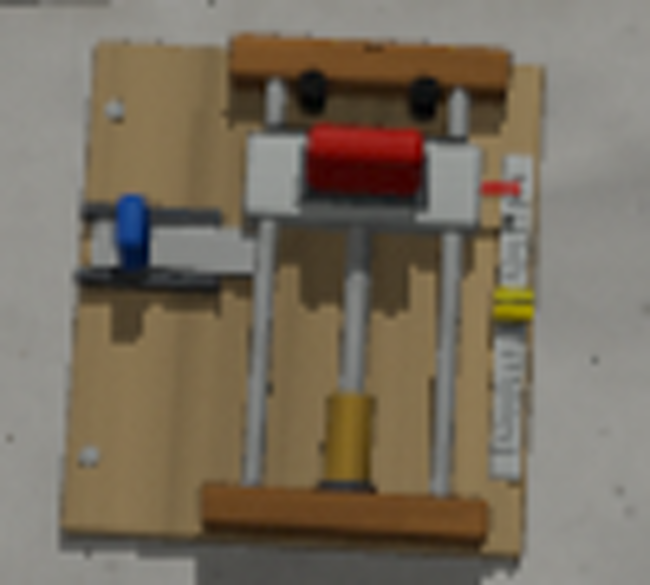

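```bash
cat > h.py <<'E'
import numpy as np
def ray(d,uv,z):
    K,R,t=d["mtx"],d["R"],d["t"]
    c=-R.T@t; v=R.T@np.linalg.inv(K)@[uv[0],uv[1],1]
    return c+v*(z-c[2])/v[2]
E
python3 - <<'E'
from h import *
d=np.load("top0.npz")
g=lambda u,v,z:ray(d,(205+(u+.5)/6.5-.5,128+(v+.5)/6.5-.5),z)
print("cam",-d["R"].T@d["t"])
c=[g(*p,12) for p in[(97,40),(543,66),(520,552),(64,533)]]
for p in c:print(p.round(1))
print([np.linalg.norm(c[i]-c[(i+1)%4]).round(1) for i in range(4)])
o=sum(c)/4
# fit yaw
x=(c[0]+c[1]-c[2]-c[3]);y=(c[0]+c[3]-c[1]-c[2])
print(o,np.degrees(np.arctan2(x[1],x[0])),np.degrees(np.arctan2(-y[0],y[1])))
yaw=(np.arctan2(x[1],x[0])+np.arctan2(-y[0],y[1]))/2
C=np.array([[np.cos(yaw),np.sin(yaw)],[-np.sin(yaw),np.cos(yaw)]])
O=o[:2]-C.T@[0,20]
print("yaw",np.degrees(yaw),"O",O)
for n,p in dict(grip=(365,146,84),knob=(132,224,60),needle=(519,189,32),mark=(514,303,28)).items():
    w=g(*p);print(n,w.round(1),(C@(w[:2]-O)).round(1))
# tool yaw now
E
```

```text
cam [ 322.89900162   50.0642965  1192.7378825 ]
[725.7 120.6  12. ]
[710.8 -56.8  12. ]
[515.  -40.2  12. ]
[526.7 135.6  12. ]
[np.float64(178.0), np.float64(196.5), np.float64(176.2), np.float64(199.5)]
[619.55444307  39.80636085  12.        ] -4.568097482342844 -4.295866584759524
yaw -4.431982033551185 O [618.00893182  19.86616539]
grip [657.6  17.2  84. ] [39.7  0.4]
knob [636.2 105.4  60. ] [11.5 86.6]
needle [654.5 -43.7  32. ] [ 41.3 -60.5]
mark [610.  -40.3  28. ] [ -3.3 -60.6]
```

```bash
cat >> h.py <<'E'
from scipy.spatial.transform import Rotation as Ro
YAW=-4.43; O=np.array([618.,19.9])
c,s_=np.cos(np.radians(YAW)),np.sin(np.radians(YAW))
def j2w(x,y): return O+[c*x-s_*y,s_*x+c*y]
def row(x,y,z,psi):
    from bench import sensors
    s=sensors.sense()
    R0=Ro.from_euler('xyz',s["tcp_rot"],degrees=True)
    R1=Ro.from_euler('xyz',[180,0,psi],degrees=True)
    d=R0.inv().apply(np.array([x,y,z])-s["tool_pos"])/10
    print("t",round(s["time"],2),"pos",s["tool_pos"].round(1),s["tcp_rot"].round(1),"F",s["ft_force"].round(1),"row",d.round(2),(R0.inv()*R1).as_rotvec(degrees=True).round(1))
E
python3 -c "
from h import *
row(636,105,190,YAW)"
```

```text
t 0.1 pos [ 173.7 -573.8  230.3] [-179.9   -0.    16.8] F [ 0.4 -0.3  0.3] row [ 63.91 -51.58   4.13] [-0.1  0.  21.3]
```

play_rows --motion '[[[63.9, -51.6, 3.9, 0, 0, 21.3], [63.9, -51.6, 3.9, 0, 0, 21.3], [63.9, -51.6, 3.9, 0, 0, 21.3], [63.9, -51.6, 3.9, 0, 0, 21.3], [63.9, -51.6, 3.9, 0, 0, 21.3]]]' --jaw 0.55

```text
time: 0.6
tool_pos: [314.7, -366.1, 218.9]
tcp_rot: [-180.0, 0.0, -4.5]
ft_force: [0.8, -0.4, -0.3]
finger_gap: 46.9
grip_force: 0.0
```

```bash
python3 -c "
from h import *
row(636,105,190,YAW)"
```

```text
t 0.6 pos [ 314.7 -366.1  218.9] [-180.     0.    -4.5] F [ 0.8 -0.4 -0.3] row [ 28.33 -49.49   2.91] [-0.   0.  -0.1]
```

play_rows --motion '[[[26, -45, 2.6, 0, 0, 0], [26, -45, 2.6, 0, 0, 0], [26, -45, 2.6, 0, 0, 0], [26, -45, 2.6, 0, 0, 0], [26, -45, 2.6, 0, 0, 0]]]'

```text
time: 1.1
tool_pos: [456.1, -160.2, 206.7]
tcp_rot: [180.0, 0.0, -4.5]
ft_force: [0.3, -0.6, 0.2]
finger_gap: 46.6
grip_force: 0.0
```

```bash
python3 -c "
from h import *
row(636,105,190,YAW)"
```

```text
t 1.1 pos [ 456.1 -160.2  206.7] [180.    0.   -4.5] F [ 0.3 -0.6  0.2] row [ 15.86 -27.85   1.67] [ 0.  0. -0.]
```

play_rows --motion '[[[15.9, -27.8, 1.6, 0, 0, 0], [15.9, -27.8, 1.6, 0, 0, 0], [15.9, -27.8, 1.6, 0, 0, 0], [15.9, -27.8, 1.6, 0, 0, 0], [15.9, -27.8, 1.6, 0, 0, 0]]]'

```text
time: 1.6
tool_pos: [596.6, 46.2, 193.9]
tcp_rot: [180.0, 0.0, -4.5]
ft_force: [0.7, -1.2, 0.4]
finger_gap: 47.1
grip_force: 0.0
```

```bash
python3 -c "
from h import *
row(636,105,190,YAW)"
```

```text
t 1.6 pos [596.6  46.2 193.9] [180.    0.   -4.5] F [ 0.7 -1.2  0.4] row [ 3.47 -6.17  0.39] [ 0.  0. -0.]
```

play_rows --motion '[[[2.9, -5.2, 0.3, 0, 0, 0], [2.9, -5.2, 0.3, 0, 0, 0], [2.9, -5.2, 0.3, 0, 0, 0], [2.9, -5.2, 0.3, 0, 0, 0]]]'

```text
time: 2.0
tool_pos: [628.4, 93.0, 191.0]
tcp_rot: [180.0, 0.1, -4.5]
ft_force: [-0.3, 0.4, 0.9]
finger_gap: 46.8
grip_force: 0.0
```

```bash
python3 - <<'E'
from h import *
from bench import sensors,optics
import cv2
row(636,105,190,YAW)
s=sensors.sense();d=optics.snapshot("wrist")
cv2.imwrite("pics/w1.png",cv2.resize(d["pixels"][:,:,::-1],(768,576)))
np.savez("w1.npz",p=s["tool_pos"],r=s["tcp_rot"],**d);print(d["T_tool_cam"],d["mtx"])
E
```

```text
t 2.0 pos [628.4  93.  191. ] [ 1.8e+02  1.0e-01 -4.5e+00] F [-0.3  0.4  0.9] row [ 0.67 -1.25  0.09] [ 0.   0.1 -0. ]
[[ 4.72020255e-04 -9.58385390e-01 -2.85477183e-01  7.25497547e+01]
 [ 9.99999863e-01  5.17172983e-04 -8.27766345e-05  3.16756635e-01]
 [ 2.26973003e-04 -2.85477105e-01  9.58385502e-01 -1.42223407e+02]
 [ 0.00000000e+00  0.00000000e+00  0.00000000e+00  1.00000000e+00]] [[314.58037628   0.         254.1343632 ]
 [  0.         314.58037628 194.33955386]
 [  0.           0.           1.        ]]
```

View pics/w1.png

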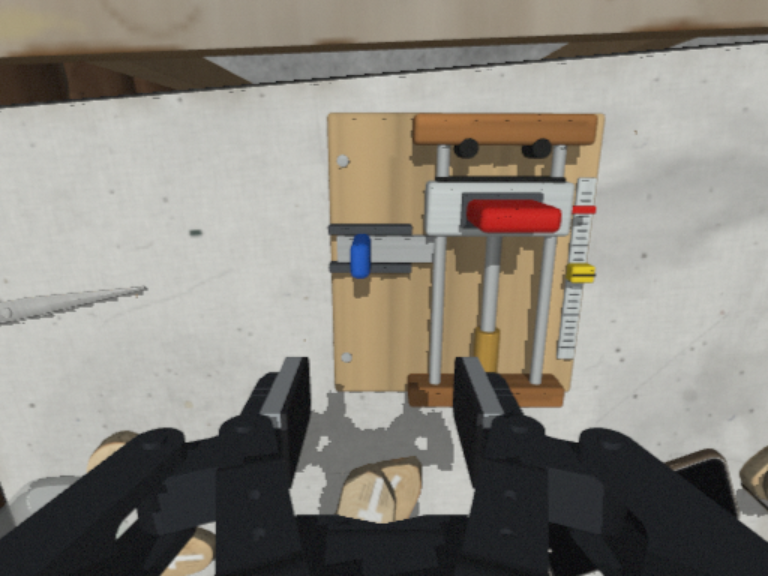

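The knob top is at about (361,259), the grip top at (519,219), the needle end at (595,210) and the mark at (583,273), all in the 1.5x picture.

```bash
cat >> h.py <<'E'
def wcam(f):
    d=dict(np.load(f)) if isinstance(f,str) else f
    T=np.eye(4);T[:3,:3]=Ro.from_euler('xyz',d["r"],degrees=True).as_matrix();T[:3,3]=d["p"]
    M=np.linalg.inv(T@d["T_tool_cam"]);return dict(mtx=d["mtx"],R=M[:3,:3],t=M[:3,3])
def w2j(w): return np.array([[c,s_],[-s_,c]])@(np.asarray(w)[:2]-O)
E
python3 - <<'E'
from h import *
d=wcam("w1.npz")
for n,p in dict(knob=(361,259,60),grip=(519,219,84),needle=(595,210,32),mark=(583,273,28),tl=(329,114,12),tr=(605,114,12),br=(571,391,12),bl=(335,391,12)).items():
    w=ray(d,((p[0]+.5)/1.5-.5,(p[1]+.5)/1.5-.5),p[2]);print(n,w.round(1),w2j(w).round(1))
row(636.5,105,60,YAW)
E
```

```text
knob [640.5 103.8  60. ] [16.  85.4]
grip [660.8  17.5  84. ] [42.9  0.9]
needle [654.4 -45.1  32. ] [ 41.3 -62. ]
mark [612.4 -41.   28. ] [ -0.8 -61.1]
tl [725.7 118.6  12. ] [ 99.8 106.8]
tr [712.1 -57.   12. ] [ 99.8 -69.4]
br [515.6 -42.8  12. ] [-97.2 -70.4]
bl [529.5 135.6  12. ] [-97.1 108.5]
t 2.05 pos [628.4  92.5 191.4] [180.    0.   -4.5] F [ 0.7 -0.4 -0. ] row [ 0.71 -1.32 13.14] [ 0.   0.  -0.1]
```

play_rows --motion '[[[1.0, -1.25, 5, 0, 0, 0], [1.0, -1.25, 10, 0, 0, 0], [1.0, -1.25, 11.5, 0, 0, 0], [1.0, -1.25, 11.5, 0, 0, 0], [1.0, -1.25, 11.5, 0, 0, 0]]]' --jaw 0.42

```text
time: 2.55
tool_pos: [640.7, 104.6, 78.6]
tcp_rot: [-180.0, -0.1, -4.5]
ft_force: [0.2, 0.7, -0.4]
finger_gap: 35.5
grip_force: 0.0
```

```bash
python3 - <<'E'
from h import *
from bench import sensors,optics
import cv2
row(639,104.5,30,YAW)
s=sensors.sense();d=optics.snapshot("wrist")
cv2.imwrite("pics/w2.png",cv2.resize(d["pixels"][:,:,::-1],(768,576)))
np.savez("w2.npz",p=s["tool_pos"],r=s["tcp_rot"],**d)
E
```

```text
t 2.55 pos [640.7 104.6  78.6] [-1.8e+02 -1.0e-01 -4.5e+00] F [ 0.2  0.7 -0.4] row [-0.18  0.03  4.85] [-0.  -0.1 -0.1]
```

View pics/w2.png

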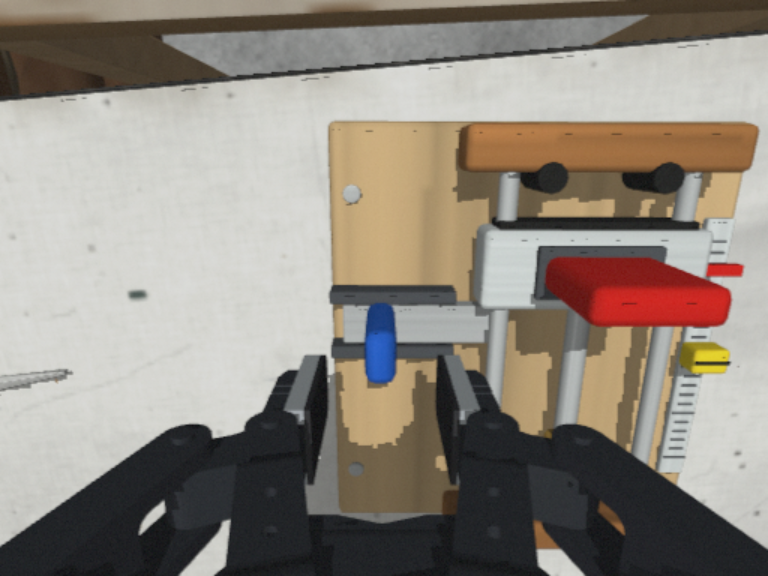

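The knob is centred between the fingers. Its top is near (381,356), the needle end (742,270) and the mark line (710,363).

```bash
python3 - <<'E'
from h import *
d=wcam("w2.npz")
for n,p in dict(knob=(381,356,60),grip=(658,303,84),needle=(742,270,32),mark=(708,363,28)).items():
    w=ray(d,((p[0]+.5)/1.5-.5,(p[1]+.5)/1.5-.5),p[2]);print(n,w.round(1),w2j(w).round(1))
E
```

```text
knob [640.6 104.5  60. ] [16.  86.1]
grip [662.2  18.1  84. ] [44.2  1.6]
needle [654.7 -45.7  32. ] [ 41.7 -62.6]
mark [611.4 -39.5  28. ] [ -2.  -59.7]
```

play_rows --motion '[[[-0.1, 0, 3, 0, 0, 0], [-0.1, 0, 4.7, 0, 0, 0], [-0.1, 0, 4.7, 0, 0, 0], [-0.1, 0, 4.7, 0, 0, 0]]]'

```text
time: 3.0
tool_pos: [639.2, 105.5, 30.3]
tcp_rot: [-180.0, -0.0, -4.5]
ft_force: [0.3, -1.2, -0.2]
finger_gap: 35.9
grip_force: 0.0
```

play_rows --motion '[[[0, 0, 0, 0, 0, 0], [0, 0, 0, 0, 0, 0], [0, 0, 0, 0, 0, 0], [0, 0, 0, 0, 0, 0], [0, 0, 0, 0, 0, 0]]]' --jaw 0 --squeeze 30

```text
time: 3.5
tool_pos: [640.2, 105.6, 31.3]
tcp_rot: [-180.0, -0.1, -4.5]
ft_force: [-0.1, -0.8, 6.8]
finger_gap: 11.5
grip_force: 32.2
```

play_rows --motion '[[[0, -0.7, 0, 0, 0, 0], [0, -1.4, 0, 0, 0, 0], [0, -2.1, 0, 0, 0, 0], [0, -2.7, 0, 0, 0, 0], [0, -2.7, 0, 0, 0, 0]]]'

```text
time: 4.0
tool_pos: [642.4, 133.3, 31.3]
tcp_rot: [-179.9, -0.2, -4.4]
ft_force: [-0.1, 3.0, 5.8]
finger_gap: 11.5
grip_force: 32.2
```

play_rows --motion '[[[0, -0.2, 0, 0, 0, 0], [0, -0.3, 0, 0, 0, 0], [0, -0.4, 0, 0, 0, 0], [0, -0.4, 0, 0, 0, 0]]]'

```text
time: 4.4
tool_pos: [642.5, 134.1, 31.2]
tcp_rot: [179.8, -0.1, -4.5]
ft_force: [-3.0, -10.3, 8.2]
finger_gap: 11.5
grip_force: 32.6
```

play_rows --motion '[[[0, -0.2, 0, 0, 0, 0], [0, -0.3, 0, 0, 0, 0], [0, -0.3, 0, 0, 0, 0]]]'

```text
time: 4.7
tool_pos: [642.5, 134.3, 31.1]
tcp_rot: [179.6, -0.1, -4.5]
ft_force: [-3.9, -20.8, 11.4]
finger_gap: 11.4
grip_force: 33.0
```

```bash
python3 - <<'E'
from h import *
from bench import sensors,optics
import cv2
row(640,134,31,YAW)
d=optics.snapshot("wrist")
cv2.imwrite("pics/w3.png",cv2.resize(d["pixels"][:,:,::-1],(768,576)))
E
```

```text
t 4.7 pos [642.5 134.3  31.1] [ 1.796e+02 -1.000e-01 -4.500e+00] F [ -3.9 -20.8  11.4] row [-0.25  0.05  0.01] [ 0.4 -0.1 -0.1]
```

View pics/w3.png

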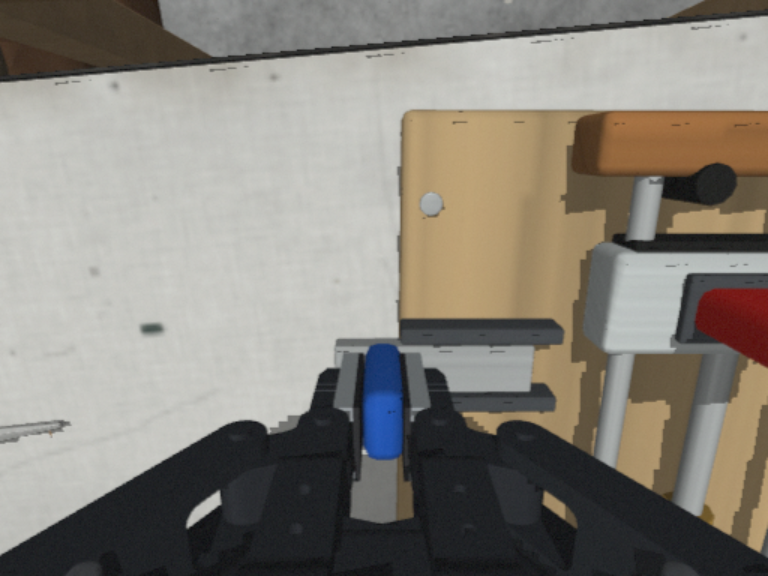

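The lock is against its end stop: 20 N of push and no further motion. I'll ease off the push, open and lift.

play_rows --motion '[[[0, 0.3, 0, 0, 0, 0], [0, 0.4, 0, 0, 0, 0], [0, 0.4, 0, 0, 0, 0]]]'

```text
time: 5.05
tool_pos: [642.5, 133.9, 31.3]
tcp_rot: [179.9, -0.1, -4.5]
ft_force: [-2.1, -6.7, 8.5]
finger_gap: 11.7
grip_force: 32.4
```

play_rows --motion '[[[0, 0, 0, 0, 0, 0], [0, 0, 0, 0, 0, 0], [0, 0, 0, 0, 0, 0]]]' --jaw 0.4

```text
time: 5.35
tool_pos: [641.0, 135.7, 29.3]
tcp_rot: [-180.0, 0.0, -4.5]
ft_force: [0.4, 0.8, 0.4]
finger_gap: 33.8
grip_force: 0.0
```

play_rows --motion '[[[0, 0, -4, 0, 0, 0], [0, 0, -9, 0, 0, 0], [0, 0, -12, 0, 0, 0], [0, 0, -12, 0, 0, 0], [0, 0, -12, 0, 0, 0]]]' --jaw 0.6

```text
time: 5.85
tool_pos: [641.9, 135.8, 150.6]
tcp_rot: [-180.0, -0.1, -4.4]
ft_force: [-1.0, -0.5, -0.6]
finger_gap: 51.3
grip_force: 0.0
```

```bash
python3 - <<'E'
from h import *
row(660,17.5,150,YAW+90)
E
```

```text
t 5.85 pos [641.9 135.8 150.6] [-1.8e+02 -1.0e-01 -4.4e+00] F [-1.  -0.5 -0.6] row [ 2.72 11.65  0.05] [  0.1  -0.1 -90. ]
```

play_rows --motion '[[[2.7, 11.6, 0, 0, 0, -90], [2.7, 11.6, 0, 0, 0, -90], [2.7, 11.6, 0, 0, 0, -90], [2.7, 11.6, 0, 0, 0, -90], [2.7, 11.6, 0, 0, 0, -90]]]'

```text
time: 6.35
tool_pos: [657.8, 16.5, 146.6]
tcp_rot: [-179.8, 0.2, 38.3]
ft_force: [0.8, 0.5, 0.2]
finger_gap: 51.3
grip_force: 0.0
```

```bash
python3 - <<'E'
from h import *
row(660,17.5,150,YAW+90)
E
```

```text
t 6.35 pos [657.8  16.5 146.6] [-179.8    0.2   38.3] F [0.8 0.5 0.2] row [ 0.24  0.06 -0.35] [ -0.2   0.1 -47.3]
```

play_rows --motion '[[[0.1, 0, 0, 0, 0, -47], [0.1, 0, 0, 0, 0, -47], [0.1, 0, 0, 0, 0, -47], [0.1, 0, 0, 0, 0, -47], [0.1, 0, 0, 0, 0, -47]]]'

```text
time: 6.85
tool_pos: [658.4, 18.5, 146.6]
tcp_rot: [-179.8, 0.0, 81.4]
ft_force: [-0.0, -0.7, 0.1]
finger_gap: 51.4
grip_force: 0.0
```

play_rows --motion '[[[0, 0, 0, 0, 0, -5], [0, 0, 0, 0, 0, -5], [0, 0, 0, 0, 0, -5]]]' --jaw 0.5

```text
time: 7.15
tool_pos: [658.9, 18.5, 147.6]
tcp_rot: [-179.8, 0.0, 85.9]
ft_force: [-0.2, 0.7, 0.1]
finger_gap: 42.9
grip_force: 0.0
```

```bash
python3 - <<'E'
from h import *
from bench import sensors,optics
import cv2
row(660,17.5,55,YAW+90)
s=sensors.sense();d=optics.snapshot("wrist")
cv2.imwrite("pics/w4.png",cv2.resize(d["pixels"][:,:,::-1],(768,576)))
np.savez("w4.npz",p=s["tool_pos"],r=s["tcp_rot"],**d)
E
```

```text
t 7.15 pos [658.9  18.5 147.6] [-179.8    0.    85.9] F [-0.2  0.7  0.1] row [-0.09  0.14  9.26] [-0.2  0.   0.3]
```

View pics/w4.png

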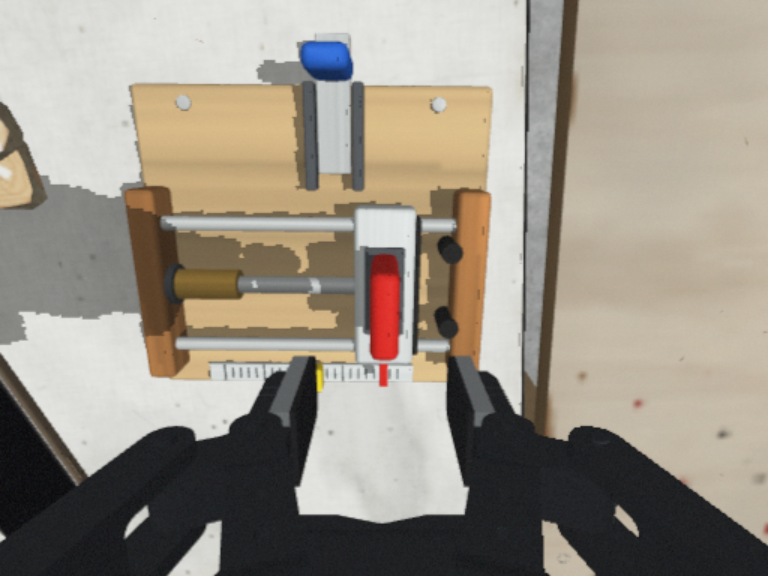

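```bash
python3 - <<'E'
from h import *
d=wcam("w4.npz")
for n,p in dict(grip=(385,310,84),needle=(383,384,32),mark=(319,377,28)).items():
    w=ray(d,((p[0]+.5)/1.5-.5,(p[1]+.5)/1.5-.5),p[2]);print(n,w.round(1),w2j(w).round(1))
E
```

```text
grip [660.5  20.7  84. ] [42.3  4. ]
needle [655.  -44.1  32. ] [ 41.8 -60.9]
mark [616.1 -38.7  28. ] [  2.6 -58.6]
```

play_rows --motion '[[[0, 0.1, 4, 0, 0, 0], [0, 0.1, 6, 0, 0, 0], [0, 0.1, 8, 0, 0, 0], [0, 0.1, 9.5, 0, 0, 0], [0, 0.1, 9.5, 0, 0, 0]]]' --jaw 0.38

```text
time: 7.7
tool_pos: [658.7, 18.4, 51.2]
tcp_rot: [-179.7, 0.0, 85.9]
ft_force: [-0.3, 0.5, 0.0]
finger_gap: 32.5
grip_force: 0.0
```

play_rows --motion '[[[0, 0, 0, 0, 0, 0], [0, 0, 0, 0, 0, 0], [0, 0, 0, 0, 0, 0], [0, 0, 0, 0, 0, 0], [0, 0, 0, 0, 0, 0]]]' --jaw 0 --squeeze 50

```text
time: 8.2
tool_pos: [660.3, 18.3, 55.3]
tcp_rot: [-179.9, -0.0, 86.0]
ft_force: [-6.0, -0.3, -0.4]
finger_gap: 13.2
grip_force: 49.6
```

play_rows --motion '[[[0, -0.8, 0, 0, 0, 0], [0, -1.6, 0, 0, 0, 0], [0, -2.4, 0, 0, 0, 0], [0, -3.2, 0, 0, 0, 0], [0, -4, 0, 0, 0, 0]]]'

```text
time: 8.7
tool_pos: [622.3, 21.4, 55.4]
tcp_rot: [179.7, -0.0, 86.0]
ft_force: [8.7, 2.1, -10.2]
finger_gap: 13.3
grip_force: 49.9
```

play_rows --motion '[[[0, 0, 0, 0, 0, 0], [0, 0, 0, 0, 0, 0], [0, 0, 0, 0, 0, 0]]]'

```text
time: 9.0
tool_pos: [622.3, 21.3, 55.4]
tcp_rot: [179.8, -0.0, 86.0]
ft_force: [7.2, 1.1, -10.4]
finger_gap: 13.3
grip_force: 50.0
```

```bash
python3 - <<'E'
from h import *
from bench import sensors,optics
import cv2
s=sensors.sense();print(s["tool_pos"],s["ft_force"])
C=[]
def pr(d,X):
    q=d["mtx"]@(d["R"]@X+d["t"]);return q[:2]/q[2]
m=np.array([612.5,-40,28.])
ims=[]
for n in("top","scene","wrist"):
    d=optics.snapshot(n);np.savez(n+"5.npz",p=s["tool_pos"],r=s["tcp_rot"],**d)
    D=wcam({**d,"p":s["tool_pos"],"r":s["tcp_rot"]}) if n=="wrist" else d
    u=pr(D,m);h=15 if n!="wrist" else 40
    a,b=[int(round(v)) for v in u];x0,y0=max(0,min(512-2*h,a-h)),max(0,min(384-2*h,b-h));print(n,u.round(1),x0,y0)
    ims.append(cv2.resize(d["pixels"][y0:y0+2*h,x0:x0+2*h,::-1],(266,266),interpolation=cv2.INTER_CUBIC))
cv2.imwrite("pics/c5.png",np.hstack(ims))
E
```

```text
[622.34832306  21.33970338  55.37470219] [  7.16815917   1.13508634 -10.41023873]
top [283.5 173.2] 268 158
scene [243.1 237.4] 228 222
wrist [245.4 320.1] 205 280
```

View pics/c5.png

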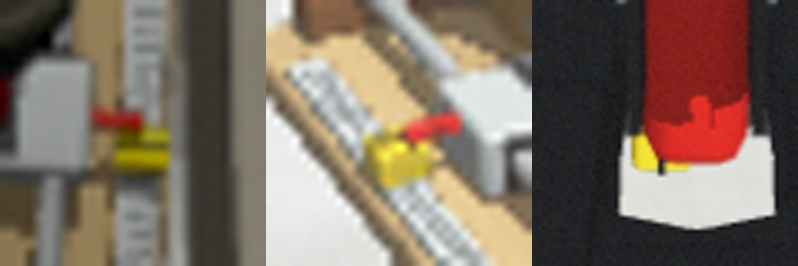

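In the top crop the needle end is at about (138,121) and the mark's black line at about (145,148), so a bit more pull is needed.

```bash
python3 - <<'E'
from h import *
d=np.load("top5.npz");k=266/30
for n,p in dict(needle=(138,122,32),mark=(143,149,28)).items():
    w=ray(d,(268+(p[0]+.5)/k-.5,158+(p[1]+.5)/k-.5),p[2]);print(n,w.round(1),w2j(w).round(1))
d=np.load("scene5.npz")
for n,p in dict(needle=(412,133,32),mark=(395,148,28)).items():
    w=ray(d,(228+(p[0]-266+.5)/k-.5,222+(p[1]+.5)/k-.5),p[2]);print(n,w.round(1),w2j(w).round(1))
E
```

```text
needle [616.5 -39.   32. ] [  3.  -58.8]
mark [609.6 -40.4  28. ] [ -3.7 -60.8]
needle [615.9 -39.3  32. ] [  2.5 -59.1]
mark [614.4 -43.8  28. ] [  1.4 -63.7]
```

```bash
cat > m.py <<'E'
from h import *
import cv2
def meas(D,px,A,name):
    # jig-frame rectified patch at z=28 and z=32, 8 px/mm... 5 px/mm
    def rect(z):
        xs=np.arange(-25,60,.2); ys=np.arange(-75,-45,.2)
        X,Y=np.meshgrid(xs,ys,indexing='ij')
        W=np.stack([O[0]+c*X-s_*Y,O[1]+s_*X+c*Y,np.full_like(X,z)],-1)
        q=(W@D["R"].T+D["t"])@D["mtx"].T
        uv=(q[...,:2]/q[...,2:]).astype(np.float32)
        return xs,ys,cv2.remap(px,uv[...,0],uv[...,1],cv2.INTER_LINEAR).astype(float)
    xs,ys,I=rect(32); red=np.clip(I[...,0]-np.maximum(I[...,1],I[...,2])-40,0,None)
    sel=(ys>-63)&(ys<-54); p=red[:,sel].sum(1); 
    n=(p*xs).sum()/p.sum()
    xs,ys,J=rect(28); yel=np.clip(np.minimum(J[...,0],J[...,1])-J[...,2]-60,0,None)
    sel=(ys>-67)&(ys<-54); y=yel[:,sel].sum(1);
    m0=(y*xs).sum()/y.sum()
    cols=(ys>-64)&(ys<-57); pr=J[:,cols,:2].mean((1,2)); w=abs(xs-m0)<4
    line=xs[w][pr[w].argmin()]
    print(name,"needle",n.round(2),"yellow centroid",m0.round(2),"line",line.round(2),"diff",(n-line).round(2))
    return np.vstack([I,J])
if __name__=="__main__":
    d=np.load("top0.npz");meas(d,d["pixels"],0,"top0")
    for f in("w1","w2"):
        d=np.load(f+".npz");meas(wcam(f+".npz"),d["pixels"],0,f)
    for f in("top5","scene5"):
        d=np.load(f+".npz");meas(d,d["pixels"],0,f)
E
python3 m.py
```

```text
top0 needle 41.55 yellow centroid -3.92 line -2.8 diff 44.35
w1 needle 41.84 yellow centroid -0.7 line -2.0 diff 43.84
w2 needle 30.79 yellow centroid 0.01 line -2.0 diff 32.79
top5 needle 3.31 yellow centroid -4.71 line -2.8 diff 6.11
scene5 needle 2.34 yellow centroid 5.22 line 2.6 diff -0.26
```

play_rows --motion '[[[0, -0.2, 0, 0, 0, 0], [0, -0.4, 0, 0, 0, 0], [0, -0.6, 0, 0, 0, 0], [0, -0.6, 0, 0, 0, 0], [0, -0.6, 0, 0, 0, 0]]]'

```text
time: 9.65
tool_pos: [616.5, 21.8, 55.4]
tcp_rot: [179.8, -0.0, 86.0]
ft_force: [7.5, 1.7, -10.2]
finger_gap: 13.0
grip_force: 50.0
```

```bash
python3 - <<'E'
from m import *
from bench import sensors,optics
s=sensors.sense();print(s["tool_pos"],s["ft_force"])
d=optics.snapshot("top");meas(d,d["pixels"],0,"top6");e=optics.snapshot("scene")
np.savez("top6.npz",**d);np.savez("scene6.npz",**e)
a=d["pixels"][158:188,263:293,::-1];b=e["pixels"][222:252,228:258,::-1]
cv2.imwrite("pics/c6.png",np.hstack([cv2.resize(q,(400,400),interpolation=cv2.INTER_CUBIC) for q in(a,b)]))
E
```

```text
[616.53807309  21.82051228  55.40390006] [  7.47724601   1.71422965 -10.24156516]
top6 needle -2.57 yellow centroid -4.85 line -8.8 diff 6.23
```

View pics/c6.png

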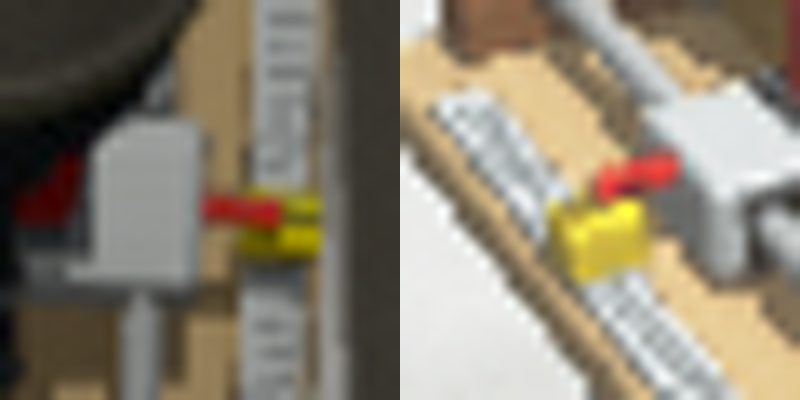

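The needle lies over the middle of the yellow rider. The black line continues at (300,217) from the needle end at (275,212), which is level once the 4 mm height difference is allowed for. The grip is steady at 50 N, so I'll hand in.

```bash
python3 -c "
from bench import job
print(job.hand_in())"
```

```text
the job is handed in; nothing more can be done
None
```

The job is handed in: the lock knob was pulled out to its end stop first, then the jaw was pulled back about 44 mm until the needle stood level with the mark (within about 1 mm by the cameras), and the gripper is still holding it there at 50 N.

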